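Set the sandwich press to hover over the muffins

ROBOT

A 7-joint arm with a two-finger parallel gripper is mounted at the origin on the work surface. World frame = base frame: x ahead of the robot, y to its left, z up, the work surface at z = 0. Lengths are in m, angles in rad, forces in N, time in s.
With the tool pointing down it reaches from about 0.35 to 0.9 m from the base axis. Payload 19.9 kg.
Tool frame: the origin (TCP) lies at the very end of the fingers, on their centre line; the grasp point (between the pads) lies 19 mm behind it; z points along the fingers, y is the direction in which the jaws open and shut (so a half turn about z gives the same grasp; the last joint's range is limited). The gripper opens to 85 mm and grips with 20 to 120 N. Pads are 22 mm wide; open, the fingers measure 114 mm over their backs; the gripper's body (76 mm by 85 mm) begins 54 mm behind the grasp point. The pads swing forward as they close: fully open they stand 13 mm farther back than shut.
Start: joints at [-1.319, 0.417, -0.01, 1.614, 0.005, 1.111, -0.053], TCP at [0.181, 0.598, 0.231] pointing down, gripper open.
Joint ranges: [-2.81, 2.81], [-0.39, 2.02], [-1.27, 1.25], [0.06, 2.57], [-1.19, 4.33], [0.19, 2], [-2.82, 2.82]. Speed limits (rad/s): [1.89, 1.89, 2.39, 2.39, 3.01, 3.01, 3.01].

INTERFACE

Orientations are given as a rotation vector (axis times angle).
In Python, from bench import status, vision, ticket gives the robot as it stands.
- The arm moves only by the tool arm_command, never from a script. Its argument "increments" is a list of rows, each a list of 3 entries, a list of its own where there are three numbers: the shift along the tool's x, y, z in m, then the turn, a rotation vector about the tool's x, y, z in degrees, then the opening, from 0 (shut) to 1 (fully open). In form: [[[tx, ty, tz], [ax, ay, az], fingers], ...]. A call has 1 to 20 rows; each row shifts and turns the pose as measured when the row begins, along the tool's axes as they then stand; what a row does not reach is not made up. A row lasts 1/8 s, in which the tool goes at most 62.5 mm and 10.7 degrees, less where a joint would pass 70% of its speed; a pose out of reach is approached as far as the arm can. A call is refused whole if a number of a shift passes 0.0625 or a number of a turn 10.7, either way. A call with a gripper value outside its range is refused whole. The fingers move at their own pace and stop on an object; the grip force is fixed at half the most. Time passes only in rows, so rows that do not move let the fingers close. It gives the time, the measured TCP pose, the force and the opening at its end, in the units of the state.
- status.get_obs(): the state, without advancing time (a new reading comes with each control period).
- vision.camera(name): name is "side" or "top" or "wrist"; returns a dict with "image" (384x512x3 uint8, blue, green, red), "K" (3x3 intrinsics, pixels), "world_from_camera" (4x4, takes a point from camera to world coordinates). Camera axes: x right, y down, z forward; pixel columns grow to the right and rows downward; lengths in m; the calibration is good to about 2 mm. The wrist camera is an equidistant fisheye: a pixel r from the principal point sees the ray r / f radians off the axis. A picture is of the moment at which its call begins. There is no depth.
- ticket.sign_off(): hands the job in, once; it reports no verdict.
The state is a dict: "time_s": time; "joint_positions": joint angles; "dq": joint speeds; "tau": joint torques, N m; "position": TCP position; "tcp_rot": TCP orientation; "contact_force": force on the tool from outside, world axes, zero at the start; "torque": the same for the moment, N m; "opening": opening from 0.0 (shut) to 1.0 (fully open).
Only numpy, scipy, OpenCV 4.12 (cv2) and the standard library are available. Lean on these libraries where they do the work, as an engineer would, in place of code of your own. Each camera call takes 0.05 s, during which the arm holds its last target.

TASK

With the press's lid still up, lift the black stop lever on its sloping front out of the long float bay and let it drop fully home in the middle one of the three notches. Then bring the lid gently down by its handle until it rests on the stop, hovering over the muffin halves without touching them, and leave all the other breakfast things where they are.

Things in the scene. Friction and masses are not known exactly. Their poses are not given: they have to be found in the camera images.
- press: Stainless sandwich press, fixed, its front to the robot's left. 340 wide (y) x 345 deep (x) x 160 mm high. Origin: on the table under its middle; x points from front to rear hinge, y to its left (seen from its front), z up. Griddle plate at z = 105 mm. In front, a console face rises rearwards at 35 deg to level, mid-line at x = -110, z = 68 mm; the dial on its left half (19 mm proud) is not used.
- stop_slide (a joint): Place of the stop lever along its slot, m, growing to the press's left (+y). Beside the slot stands a gate of five teeth, 11 mm high. Right to left: long float bay (-0.0035 to 0.0235; it starts here), then notches centred at 0.044 (low), 0.068 (middle), 0.092 (high), 3.5 mm of play either side. Friction 1 N. A stepped stop behind the console moves with it and comes under the lid's foot.
- stop_lever (a joint): Lift of the stop lever along its own axis, m: 0 = fully down (home), 0.018 = as far as it goes. Its fin clears the teeth from 0.009 up. A spring pulls it down with 4 N at 0 and 7.6 N at full lift. Let go over a tooth, it stays up on the tooth.
- lever_knob (a point): Centre of the lever's knob: black cylinder, 25 mm diameter, 32 mm long, on a steel stem; with the lever home its lower end is 36 mm and this point 52 mm out from the console face. Axes: z along the lever, out of the face (leans 35 deg from vertical towards the press's front), y along the slot (left), x up the slope. The raised lid's handle overhangs it: come in along z.
- middle_notch (a point): Fixed point on the console face, in the slot, at the middle notch: the lever's axis passes here when it is home in the middle notch, with the knob's centre 52 mm further out along the lever's axis. Axes as press.
- lid (a joint): Angle of the lid about its rear hinge, rad: 0 = shut on the griddle, growing as its front rises (1.0 = end). It stays where it is left (friction). Pushing it down at the handle takes 0.5 to 4 N, raising it 7 to 10 N. It meets the stop at 0.14 with the lever in the middle notch (0.08 low, 0.20 high); the handle is then at 222 mm height.
- lid_handle (a point): Centre of the lid's handle: level black bar, 20 mm diameter, 236 mm long, along the press's y, in front of the lid on two brackets 106 mm either side of its middle. Axes of the lid: y along the bar; with the lid shut they are the press's. The bar is 310 mm from the hinge axis; with the lid shut it is 307 mm in front of it and 45 mm above it.
- lid_hinge (a point): Fixed point on the lid's hinge axis, at its middle; the axis runs along the press's y. Axes as press.
- muffin_a: Muffin half with a cheese slice on the griddle, 88 mm in diameter, 14 mm high; origin under its middle. Not to be touched or moved.
- muffin_b: The second muffin half, the same.
- fruit_cup: Clear cup of fruit, 86 mm wide at the rim, 105 mm high, in front of the press. Bystander; origin under its middle.
- tub: Yellow margarine tub, 108 x 138 x 68 mm, in front of the press, beyond the turner. Bystander; origin under its middle.
- cup_stack: Stack of paper cups, 85 mm wide, 167 mm high, behind the press. Bystander; origin under its middle.
- syrup: Syrup bottle, 68 mm wide, 210 mm high, behind the press. Bystander; origin under its middle.
- tub_lid: Dark blue tub lid, 105 x 135 x 10 mm, flat on the table beside the tub. Bystander; origin under its middle.
- turner: Turner (spatula), 280 mm long, 20 mm high, lying on the table in front of the press. Bystander; origin at its middle, underside.

How it is judged:
On the way, in this order (a step that is already met when the one before it is completed fails the run):
1. the lever is fully home in the middle notch while the lid is still up (value of joint stop_slide between 0.063 and 0.073 m and value of joint stop_lever below 0.003 m and value of joint lid above 0.28 rad), for 0.2 s.
2. the lid is down on the stop (value of joint lid between 0.12 and 0.16 rad), for 0.2 s.
At the end, for the whole second after the job is handed in: The stop lever is fully home (lift under 3 mm) in the middle notch (within 5 mm of its centre) and the lid is at rest on the stop (lid angle 0.14 rad, within 0.02), with the muffin halves untouched beneath it and everything else where it was (all of step 2 and value of joint stop_slide between 0.063 and 0.073 m and value of joint stop_lever below 0.003 m and velocity of joint lid between -0.05 and 0.05 rad/s).
It fails at once if the lid was brought down faster than 1.5 rad/s (slammed) (velocity of joint lid below -1.5 rad/s).
It fails at once if the lid pressed on a muffin half (contact force between lid and muffin_a above 1 N or contact force between lid and muffin_b above 1 N).
It fails at once if a muffin half or another breakfast thing was moved by more than 20 mm (distance of any of muffin_a, muffin_b, fruit_cup, tub, cup_stack, syrup, tub_lid, turner from where it was at the start of the episode above 0.02 m).
It also fails if it takes over 48 s, if anything falls off the work surface, if the arm or the gripper's body presses on something with over 40 N, if the wrist force passes 120 N, or if a joint passes its speed limit or range.

## Working session

There is one attempt and no reset: what is moved stays moved. The work goes in short steps, Python scripts to look and compute and a tool call to move; the robot and the scene stay as the last step left them, time stands still between calls to the robot, and variables do not carry over. Pictures are saved under pics/ and viewed, and the job is handed in when it is done.

Besides the shell and the picture viewer there is one more tool, called after ">>>" as a command line: name --argument value ..., lists and objects as JSON in quotes. arm_command: Moves the arm, as the interface text tells. Its arguments: {"type":"object","properties":{"increments":{"type":"array","items":{"type":"array"}}},"required":["increments"]}

```bash
mkdir -p pics
cat > h.py <<'E'
import numpy as np,cv2
from scipy.spatial.transform import Rotation as R
from bench import status,vision,ticket
def snap(n,f):
    c=vision.camera(n); cv2.imwrite(f'pics/{f}.png',c['image']); np.savez(f'pics/{f}.npz',K=c['K'],T=c['world_from_camera'],im=c['image']); return c
E
python3 - <<'E'
from h import *
for n in ['side','top','wrist']:
    c=snap(n,n+'0'); print(n,c['K'].tolist(),np.round(c['world_from_camera'],3).tolist())
o=status.get_obs(); print(o)
E
```

```text
side [[375.81629449583943, 0.0, 261.7730162179289], [0.0, 375.81629449583943, 186.7278423748373], [0.0, 0.0, 1.0]] [[-0.998, 0.057, -0.029, 0.584], [0.063, 0.948, -0.312, 0.332], [0.009, -0.313, -0.95, 1.025], [0.0, 0.0, 0.0, 1.0]]
top [[454.4750732504755, 0.0, 261.387447161235], [0.0, 454.4750732504755, 189.8631468854959], [0.0, 0.0, 1.0]] [[-0.025, -0.998, 0.057, 0.474], [-0.999, 0.027, 0.021, 0.02], [-0.022, -0.057, -0.998, 1.234], [0.0, 0.0, 0.0, 1.0]]
wrist [[297.3186396354542, 0.0, 251.25025931020454], [0.0, 297.3186396354542, 188.85130960196898], [0.0, 0.0, 1.0]] [[0.289, 0.922, 0.257, 0.116], [0.957, -0.278, -0.079, 0.617], [-0.001, 0.269, -0.963, 0.374], [0.0, 0.0, 0.0, 1.0]]
{'time_s': 0.15, 'joint_positions': array([-1.31848192,  0.41779311, -0.01029561,  1.61400428,  0.0047385 ,
        1.11073753, -0.05298685]), 'dq': array([-0.00060523, -0.0016548 , -0.0011655 , -0.0020783 ,  0.00053864,
       -0.0011677 ,  0.00030659]), 'tau': array([ 1.03218772e-03, -8.64742112e+01,  6.79796543e-01, -4.35054052e+01,
        1.92691520e-02,  5.73722675e-03,  6.20219430e-05]), 'position': array([0.18094844, 0.59795996, 0.23084463]), 'tcp_rot': array([-4.59813139e-01, -3.10774026e+00,  1.44587730e-03]), 'contact_force': array([0.44347864, 0.35714992, 0.20321862]), 'torque': array([ 0.01854268,  0.01367677, -0.03072557]), 'opening': 0.9970695178495642}
```

View pics/side0.png

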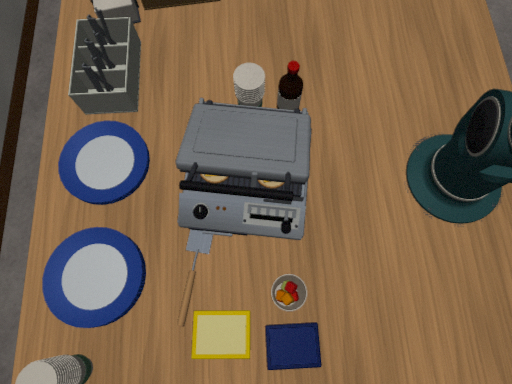

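View pics/top0.png

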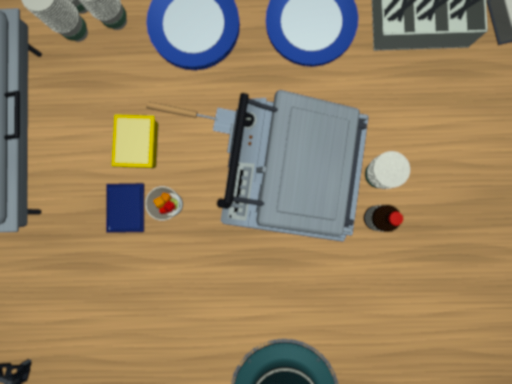

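View pics/wrist0.png

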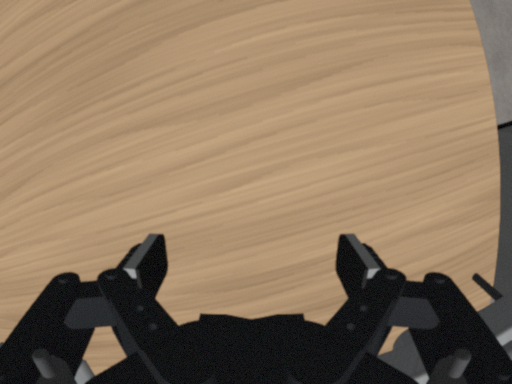

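Run:
```python
from h import *
s=cv2.imread('pics/side0.png')[90:250,170:320]; cv2.imwrite('pics/sz.png',cv2.resize(s,None,fx=5,fy=5,interpolation=2)[:,:])
s=cv2.imread('pics/side0.png')[165:245,175:315]; cv2.imwrite('pics/sz.png',cv2.resize(s,None,fx=5.7,fy=5.7,interpolation=2)[:,:])
s=cv2.imread('pics/top0.png')[80:250,210:380]; cv2.imwrite('pics/tz.png',cv2.resize(s,None,fx=3.5,fy=3.5,interpolation=2))
```

```text
(no output)
```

View pics/sz.png

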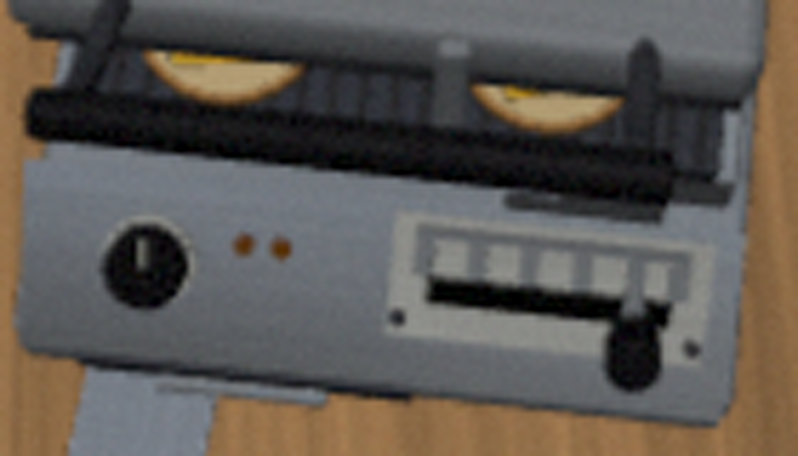

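View pics/tz.png

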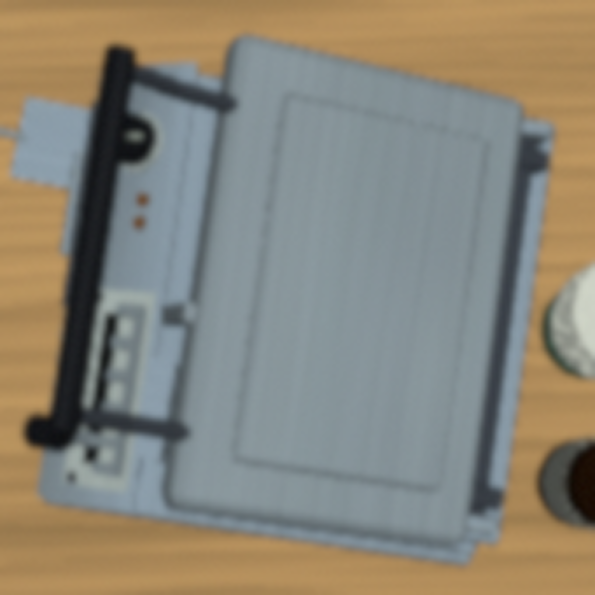

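```bash
cat >> h.py <<'E'
def ray(f,p):
    d=np.load(f'pics/{f}.npz');K=d['K'];T=d['T']
    u=np.array([(p[0]-K[0,2])/K[0,0],(p[1]-K[1,2])/K[1,1],1.]);v=T[:3,:3]@u
    return T[:3,3],v/np.linalg.norm(v)
def tri(rs):
    A=sum(np.eye(3)-np.outer(v,v) for _,v in rs);b=sum((np.eye(3)-np.outer(v,v))@o for o,v in rs)
    p=np.linalg.solve(A,b);return p,max(np.linalg.norm((np.eye(3)-np.outer(v,v))@(p-o)) for o,v in rs)
S=lambda x,y:((x+.5)/5.7-.5+175,(y+.5)/5.7-.5+165)
Tp=lambda x,y:((x+.5)/3.5-.5+210,(y+.5)/3.5-.5+80)
E
python3 - <<'E'
from h import *
F=dict(barL=((30,112),(119,49)),barR=((672,172),(62,441)),led1=((244,244),(143,200)),led2=((282,248),(139,222)),
prRU=((712,243),(128,490)),prLU=((398,212),(152,293)),prRD=((700,365),(67,482)),screw=((691,348),(72,478)),slotL=((428,290),(113,318)),knob=((633,355),(38,430)),dial=((146,262),(133,135)))
P={}
for k,(a,b) in F.items():
    p,e=tri([ray('side0',S(*a)),ray('top0',Tp(*b))]);P[k]=p;print(k,np.round(p*1000,1),round(e*1000,1))
d=P['barL']-P['barR'];print(np.linalg.norm(d),np.degrees(np.arctan2(d[1],d[0])))
d=P['led1']-P['led2'];print(np.degrees(np.arctan2(d[1],d[0])))
d=P['prLU']-P['prRU'];print(np.linalg.norm(d),np.degrees(np.arctan2(d[1],d[0])))
E
```

```text
barL [732.6  72.4 283.5] 1.3
barR [498.5 111.1 286.5] 1.5
led1 [676.4  69.1  74.3] 1.6
led2 [659.4  72.4  76.4] 2.1
prRU [463.7  84.7  86.7] 1.9
prLU [605.   63.5  93.5] 1.9
prRD [470.2 132.4  48.3] 2.3
screw [474.  127.1  60.4] 1.2
slotL [592.2  93.5  63.6] 0.4
knob [507.5 143.6 131.8] 1.6
dial [722.4  75.4  78.2] 3.3
0.23735969013015593 -9.377232952948235
-11.225064928435375
0.1430421684901258 -8.528956582965545
```

```bash
cat >> h.py <<'E'
yaw=np.radians(-9.4);ey=np.array([np.cos(yaw),np.sin(yaw),0]);ez=np.array([0,0,1.]);ex=np.cross(ey,ez)
th=np.radians(35);n=-np.sin(th)*ex+np.cos(th)*ez;xs=np.cross(ey,n)
bar=np.array([.6156,.0918,.285])
O=bar+.113*ex;O[2]=0     # press origin
M=O-.110*ex+.068*ez      # console midline
def toP(p): d=p-O;return np.array([d@ex,d@ey,d@ez])
def onplane(r,p0,nn): o,v=r;return o+v*((p0-o)@nn)/(v@nn)
E
python3 - <<'E'
from h import *
print('O',O,'n',n,'xs',xs)
def fc(p): d=p-M;return np.round(1000*np.array([d@xs,d@ey,d@n]),1)
k=onplane(ray('side0',S(633,352)),M+.052*n,n);print('knob',k,fc(k))
for nm,p in dict(slL=(428,290),slR=(668,315),stem=(633,308)).items(): print(nm,fc(onplane(ray('side0',S(*p)),M,n)))
for x in [425,475,530,585,683]: print(x,fc(onplane(ray('side0',S(x,232+(x-425)*.09)),M+.011*n,n)))
for nm,p,z in [('cup',(165,200),.105),('cupbase',(165,204),.0),('tub',(134,140),.068),('tlid',(126,207),.01)]:
  print(nm,onplane(ray('top0',p),np.array([0,0,z]),ez))
E
```

```text
O [ 0.59714417 -0.01968265  0.        ] n [0.09367992 0.56587454 0.81915204] xs [-0.1337888  -0.8081526   0.57357644]
knob [0.50394496 0.13828544 0.11003637] [  -1.  -117.7   52. ]
slL [ -2.1 -23.9   0. ]
slR [  -2.5 -134.6   -0. ]
stem [  -0.8 -118.3   -0. ]
425 [ 29.8 -20.9  11. ]
475 [ 30.1 -43.5  11. ]
530 [ 30.3 -68.4  11. ]
585 [ 30.6 -93.2  11. ]
683 [  31.1 -137.3   11. ]
cup [0.51967716 0.28485716 0.105     ]
cupbase [0.5130256  0.30964513 0.        ]
tub [0.6795573  0.37255443 0.068     ]
tlid [0.50733002 0.41362724 0.01      ]
```

```bash
cat >> h.py <<'E'
def plan(p,Rt,N,grip=None):
    o=status.get_obs();p0=np.array(o['position']);R0=R.from_rotvec(o['tcp_rot'])
    rv=(R0.inv()*Rt).as_rotvec();st=R.from_rotvec(rv/N);
    print('t',o['time_s'],'dist',np.linalg.norm(p-p0),'ang',np.degrees(np.linalg.norm(rv)),'rows',N)
    Rc=R0
    for i in range(N):
        t=Rc.inv().apply((p-p0)/N); print(np.round(t,4).tolist(),np.round(np.degrees(rv/N),2).tolist()); Rc=Rc*st
Rk=R.from_matrix(np.array([-ey,-xs,-n]).T)
K=np.array([.5039,.1383,.1100])
E
python3 - <<'E'
from h import *
plan(np.array([.50,.33,.27]),Rk,9)
E
```

```text
t 0.15 dist 0.418484863010694 ang 35.70473417834305 rows 9
[-0.0426, -0.0182, -0.0043] [3.88, -0.25, -0.8]
[-0.0423, -0.0191, -0.0029] [3.88, -0.25, -0.8]
[-0.042, -0.0198, -0.0014] [3.88, -0.25, -0.8]
[-0.0418, -0.0204, 0.0002] [3.88, -0.25, -0.8]
[-0.0415, -0.0209, 0.0018] [3.88, -0.25, -0.8]
[-0.0412, -0.0214, 0.0034] [3.88, -0.25, -0.8]
[-0.0408, -0.0216, 0.005] [3.88, -0.25, -0.8]
[-0.0405, -0.0218, 0.0067] [3.88, -0.25, -0.8]
[-0.0402, -0.0219, 0.0083] [3.88, -0.25, -0.8]
```

>>> arm_command --increments '[[[-0.043,-0.018,-0.004],[3.9,-0.2,-0.8],1],[[-0.042,-0.019,-0.003],[3.9,-0.2,-0.8],1],[[-0.042,-0.02,-0.001],[3.9,-0.2,-0.8],1],[[-0.042,-0.02,0],[3.9,-0.2,-0.8],1],[[-0.041,-0.021,0.002],[3.9,-0.2,-0.8],1],[[-0.041,-0.021,0.003],[3.9,-0.2,-0.8],1],[[-0.041,-0.022,0.005],[3.9,-0.2,-0.8],1],[[-0.04,-0.022,0.007],[3.9,-0.2,-0.8],1],[[-0.04,-0.022,0.008],[3.9,-0.2,-0.8],1],[[0,0,0],[0,0,0],1]]'

```text
time_s: 1.4
position: [0.5082, 0.3221, 0.2687]
tcp_rot: [-0.228, -2.915, 0.962]
contact_force: [0.0, 0.7, -0.3]
opening: 0.997
```

Run:
```python
from h import *
o=status.get_obs();print(o['position'],o['joint_positions'].round(2))
plan(np.array([.50,.33,.27]),Rk,2)
plan(K+.11*n,Rk,5)
c=snap('wrist','w1')
```

```text
[0.50815299 0.32211069 0.26873637] [-0.9   0.65  0.17  1.31  0.27  1.71  0.65]
t 1.4 dist 0.01141530654343037 ang 1.8043696040316675 rows 2
[0.0047, 0.0023, -0.0024] [-0.8, -0.27, 0.31]
[0.0047, 0.0023, -0.0024] [-0.8, -0.27, 0.31]
t 1.4 dist 0.1397303769951866 ang 1.8043696040316675 rows 5
[-0.0053, -0.011, 0.0252] [-0.32, -0.11, 0.13]
[-0.0053, -0.0111, 0.0251] [-0.32, -0.11, 0.13]
[-0.0052, -0.0112, 0.0251] [-0.32, -0.11, 0.13]
[-0.0052, -0.0114, 0.025] [-0.32, -0.11, 0.13]
[-0.0052, -0.0115, 0.0249] [-0.32, -0.11, 0.13]
```

View pics/w1.png

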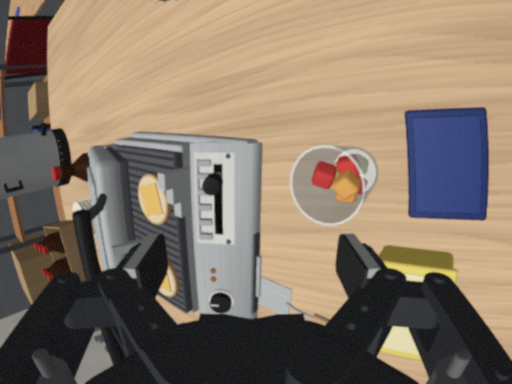

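```bash
cat >> h.py <<'E'
def fray(f,p):
    d=np.load(f'pics/{f}.npz');K=d['K'];T=d['T']
    q=np.array([p[0]-K[0,2],p[1]-K[1,2]]);r=np.hypot(*q);a=r/K[0,0]
    v=T[:3,:3]@np.array([np.sin(a)*q[0]/r,np.sin(a)*q[1]/r,np.cos(a)]);return T[:3,3],v
E
python3 - <<'E'
from h import *
im=cv2.imread('pics/w1.png')[120:320,130:270];cv2.imwrite('pics/w1z.png',cv2.resize(im,None,fx=4,fy=4,interpolation=2)[:600])
E
```

```text
(no output)
```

View pics/w1z.png

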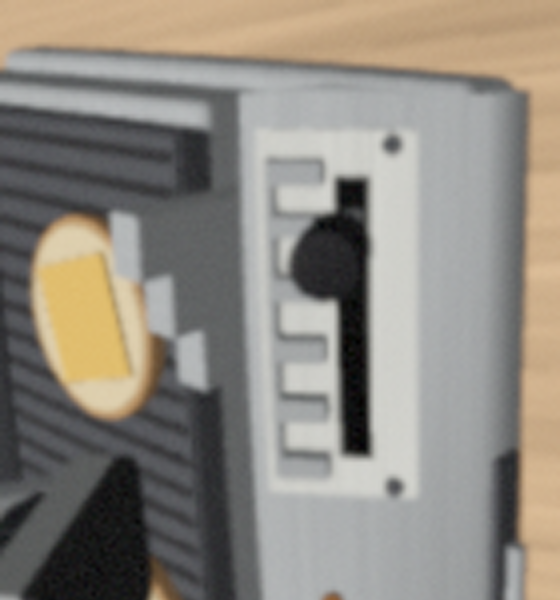

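Run:
```python
from h import *
Z=lambda x,y:((x+.5)/4-.5+130,(y+.5)/4-.5+120)
def fc(p): d=p-M;return np.round(1000*np.array([d@xs,d@ey,d@n]),1)
for nm,p,h in [('kcap',(327,257),.066),('slR',(352,178),0),('slL',(356,456),0),('scr1',(392,145),0),('scr2',(394,487),0),('t',(305,170),.011),('t56',(305,347),.011),('t80',(305,405),.011),('t104',(305,463),.011)]:
    print(nm,fc(onplane(fray('w1',Z(*p)),M+h*n,n)))
k,e=tri([ray('side0',S(633,352)),fray('w1',Z(328,257))]);print(k,e,fc(k))
```

```text
kcap [  -1.7 -117.8   66. ]
slR [  -0.8 -131.4   -0. ]
slL [ -0.2 -20.   -0. ]
scr1 [ -15.8 -143.8   -0. ]
scr2 [-15.1  -7.   -0. ]
t [  14.8 -136.1   11. ]
t56 [ 16.6 -68.9  11. ]
t80 [ 17.4 -45.5  11. ]
t104 [ 18.4 -21.2  11. ]
[0.50546295 0.13956511 0.11405413] 0.0012279692154816113 [ 1.000e-01 -1.165e+02  5.620e+01]
```

Run:
```python
from h import *
plan(K+.07*n,Rk,6)
```

```text
t 1.45 dist 0.17757337927323588 ang 1.7424838742580337 rows 6
[-0.0047, -0.0092, 0.0277] [-0.25, -0.09, 0.12]
[-0.0047, -0.0093, 0.0277] [-0.25, -0.09, 0.12]
[-0.0046, -0.0094, 0.0277] [-0.25, -0.09, 0.12]
[-0.0046, -0.0095, 0.0276] [-0.25, -0.09, 0.12]
[-0.0046, -0.0096, 0.0276] [-0.25, -0.09, 0.12]
[-0.0046, -0.0097, 0.0276] [-0.25, -0.09, 0.12]
```

>>> arm_command --increments '[[[-0.005,-0.01,0.027],[-0.3,-0.1,0.1],0.7],[[-0.005,-0.01,0.027],[-0.3,-0.1,0.1],0.7],[[-0.005,-0.009,0.028],[-0.2,-0.1,0.1],0.7],[[-0.005,-0.009,0.028],[-0.2,-0.1,0.1],0.7],[[-0.004,-0.009,0.028],[-0.2,-0.1,0.1],0.7],[[-0.004,-0.01,0.028],[-0.2,-0.1,0.1],0.7],[[0,0,0],[0,0,0],0.7]]'

```text
time_s: 2.33
position: [0.506, 0.181, 0.163]
tcp_rot: [-0.224, -2.947, 0.917]
contact_force: [-0.3, 0.4, 0.7]
opening: 0.701
```

Run:
```python
from h import *
o=status.get_obs();print(o['joint_positions'].round(2))
plan(K-.019*n,Rk,5)
c=snap('wrist','w2')
c=snap('side','s2')
```

```text
[-0.78  0.58  0.2   1.68  0.33  1.33  0.68]
t 2.325 dist 0.08708657585544867 ang 0.7936714930907243 rows 5
[-0.0009, -0.001, 0.0174] [0.08, 0.06, 0.12]
[-0.0009, -0.001, 0.0174] [0.08, 0.06, 0.12]
[-0.0009, -0.001, 0.0174] [0.08, 0.06, 0.12]
[-0.0009, -0.0009, 0.0174] [0.08, 0.06, 0.12]
[-0.001, -0.0009, 0.0174] [0.08, 0.06, 0.12]
```

View pics/w2.png

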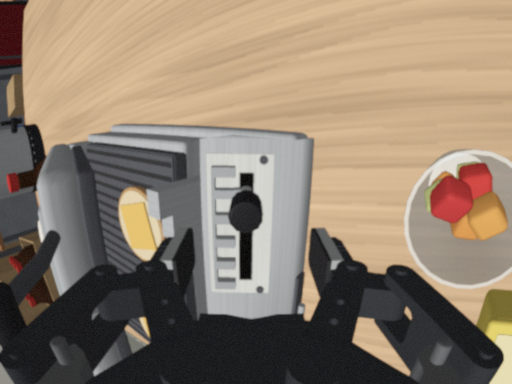

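View pics/s2.png

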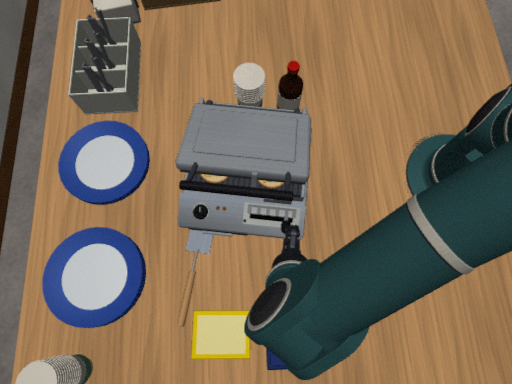

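>>> arm_command --increments '[[[-0.001,-0.001,0.0174],[0.1,0.1,0.1],0.7],[[-0.001,-0.001,0.0174],[0.1,0.1,0.1],0.7],[[-0.001,-0.001,0.0174],[0.1,0.1,0.1],0.7],[[-0.001,-0.001,0.0174],[0.1,0,0.1],0.7],[[-0.001,-0.001,0.0174],[0,0,0.1],0.7],[[0,0,0],[0,0,0],0.7]]'

```text
time_s: 3.18
position: [0.5022, 0.127, 0.0898]
tcp_rot: [-0.235, -2.942, 0.925]
contact_force: [0.8, 0.1, 0.3]
opening: 0.699
```

Run:
```python
from h import *
plan(K-.019*n,Rk,1)
c=snap('wrist','w3')
```

```text
t 3.175 dist 0.004658010938864269 ang 0.2825998977981279 rows 1
[0.0002, -0.0022, -0.0041] [0.1, 0.08, 0.25]
```

View pics/w3.png

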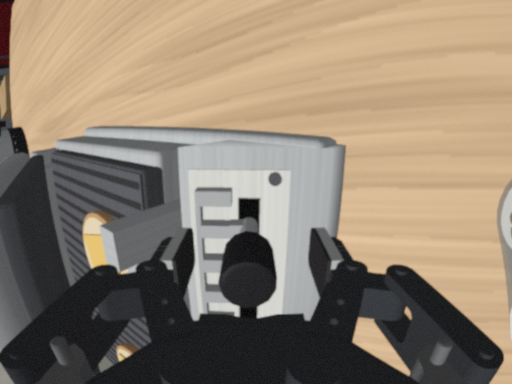

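>>> arm_command --increments '[[[0,-0.002,-0.003],[0.1,0.1,0.2],0.5],[[0,0,0],[0,0,0],0.2],[[0,0,0],[0,0,0],0.0],[[0,0,0],[0,0,0],0.0],[[0,0,0],[0,0,0],0.0],[[0,0,0],[0,0,0],0.0]]'

```text
time_s: 3.98
position: [0.5032, 0.1287, 0.0952]
tcp_rot: [-0.24, -2.943, 0.925]
contact_force: [-0.6, -1.9, -2.3]
opening: 0.276
```

Run:
```python
from h import *
plan(K-.019*n,Rk,1)
c=snap('wrist','w4')
```

```text
t 3.975 dist 0.0017513064447767577 ang 0.15366252414546205 rows 1
[0.0008, -0.0006, 0.0014] [0.11, 0.11, 0.03]
```

View pics/w4.png

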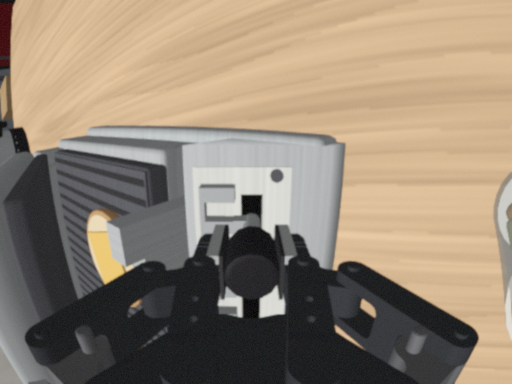

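>>> arm_command --increments '[[[0,0,-0.004],[0,0,0],0.0],[[0,0,-0.004],[0,0,0],0.0],[[0,0,-0.004],[0,0,0],0.0],[[0,0,-0.002],[0,0,0],0.0],[[0,0,0],[0,0,0],0.0]]'

```text
time_s: 4.65
position: [0.5042, 0.1369, 0.1071]
tcp_rot: [-0.24, -2.942, 0.925]
contact_force: [0.8, -3.8, -6.2]
opening: 0.275
```

```bash
cat >> h.py <<'E'
H0=np.array([0.5032,0.1287,0.0952])
def lev():
    o=status.get_obs();d=np.array(o['position'])-H0
    print('t',o['time_s'],'rel xs,ey,n mm',np.round(1000*np.array([d@xs,d@ey,d@n]),1),'F',[round(float(np.dot(o['contact_force'],a)),1) for a in(xs,ey,n)],'open',o['opening'])
    Rr=R.from_rotvec(o['tcp_rot']); print('ey in tool',Rr.inv().apply(ey).round(3),'n',Rr.inv().apply(n).round(3),'xs',Rr.inv().apply(xs).round(3))
E
python3 -c "
from h import *
lev();snap('wrist','w5')"
```

```text
t 4.65 rel xs,ey,n mm [ 0.1 -0.3 14.5] F [-0.6, 1.4, -7.2] open 0.27461677751266833
ey in tool [-1.    -0.001  0.001] n [-0.001  0.001 -1.   ] xs [ 0.001 -1.    -0.001]
```

View pics/w5.png

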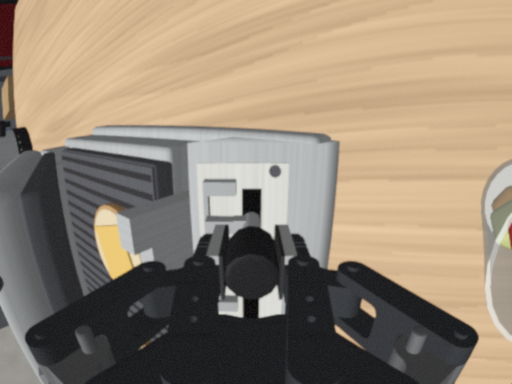

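>>> arm_command --increments '[[[-0.01,0,0],[0,0,0],0.0],[[-0.01,0,0],[0,0,0],0.0],[[-0.01,0,0],[0,0,0],0.0],[[-0.01,0,0],[0,0,0],0.0],[[-0.01,0,0],[0,0,0],0.0],[[-0.008,0,0],[0,0,0],0.0],[[0,0,0],[0,0,0],0.0]]'

```text
time_s: 5.58
position: [0.5639, 0.126, 0.1062]
tcp_rot: [-0.241, -2.939, 0.927]
contact_force: [-0.2, -4.5, -6.8]
opening: 0.278
```

```bash
python3 -c "
from h import *
lev();snap('wrist','w6');snap('side','s6')
im=cv2.imread('pics/s6.png')[165:245,175:315];cv2.imwrite('pics/s6z.png',cv2.resize(im,None,fx=5.7,fy=5.7,interpolation=2))"
```

```text
t 5.575 rel xs,ey,n mm [ 0.4 60.4 13.2] F [-0.2, 0.6, -8.1] open 0.277896374393091
ey in tool [-1.    -0.001 -0.001] n [ 0.001 -0.    -1.   ] xs [ 0.001 -1.     0.   ]
```

View pics/w6.png

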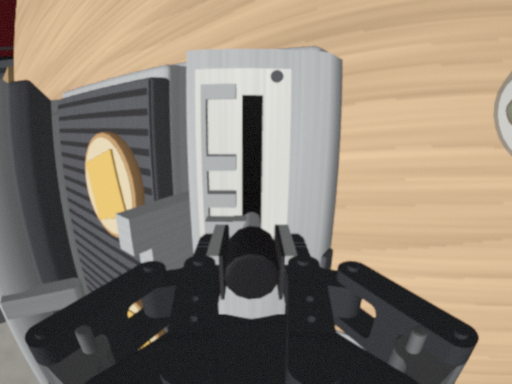

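View pics/s6z.png

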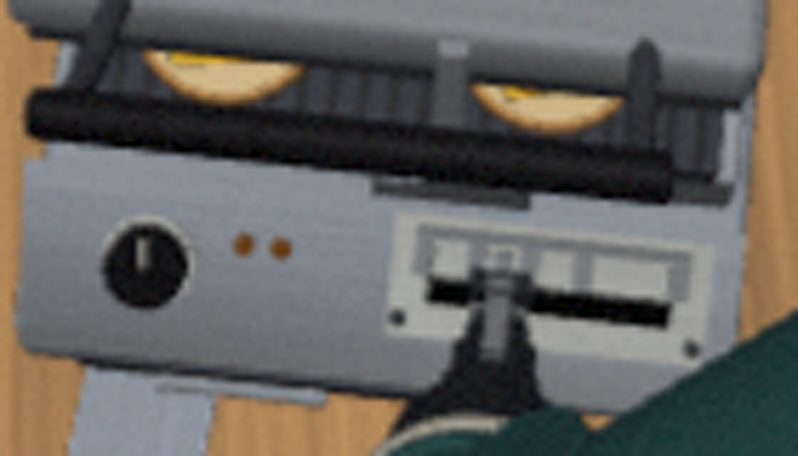

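>>> arm_command --increments '[[[0,0,0.004],[0,0,0],0.0],[[0,0,0.004],[0,0,0],0.0],[[0,0,0.003],[0,0,0],0.0],[[0,0,0.0],[0,0,0],0.0]]'

```text
time_s: 6.18
position: [0.5621, 0.1198, 0.097]
tcp_rot: [-0.239, -2.939, 0.927]
contact_force: [0.2, -2.9, -3.2]
opening: 0.277
```

```bash
python3 -c "
from h import *
lev()"
```

```text
t 6.175 rel xs,ey,n mm [ 0.3 59.5  2. ] F [0.5, 0.7, -4.2] open 0.27682494881908015
ey in tool [-1.    -0.002 -0.   ] n [ 0. -0. -1.] xs [ 0.002 -1.     0.   ]
```

>>> arm_command --increments '[[[0,0,0.002],[0,0,0],0.0],[[0,0,0.0],[0,0,0],0.0],[[0,0,0.0],[0,0,0],0.2],[[0,0,0.0],[0,0,0],0.45],[[0,0,0.0],[0,0,0],0.6],[[0,0,0.0],[0,0,0],0.6]]'

```text
time_s: 6.92
position: [0.5624, 0.1201, 0.096]
tcp_rot: [-0.238, -2.942, 0.925]
contact_force: [-0.1, 0.3, -0.5]
opening: 0.604
```

```bash
python3 -c "
from h import *
lev();snap('wrist','w7')"
```

```text
t 6.925 rel xs,ey,n mm [-0.5 59.8  1.3] F [-0.5, -0.2, -0.2] open 0.6036667372892802
ey in tool [-1.    -0.002  0.001] n [-0.001  0.002 -1.   ] xs [ 0.002 -1.    -0.002]
```

View pics/w7.png

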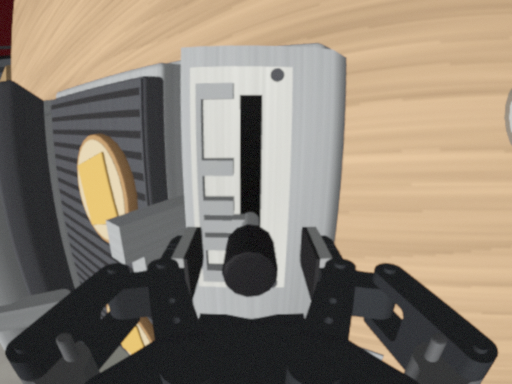

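Released; retreat along the lever axis.

>>> arm_command --increments '[[[0,0,-0.02],[0,0,0],0.7],[[0,0,-0.03],[0,0,0],0.7],[[0,0,-0.03],[0,0,0],0.7],[[0,0,-0.03],[0,0,0],0.7],[[0,0,-0.03],[0,0,0],0.7],[[0,0,0],[0,0,0],0.7]]'

```text
time_s: 7.72
position: [0.5754, 0.2017, 0.2144]
tcp_rot: [-0.238, -2.942, 0.924]
contact_force: [-0.5, 0.4, -0.9]
opening: 0.699
```

```bash
python3 -c "
from h import *
lev();snap('wrist','w8')
im=cv2.imread('pics/w8.png')[40:290,130:350];cv2.imwrite('pics/w8z.png',cv2.resize(im,None,fx=2.4,fy=2.4,interpolation=2))"
```

```text
t 7.725 rel xs,ey,n mm [ -0.3  59.3 145.7] F [-0.8, -0.5, -0.5] open 0.6992927106173177
ey in tool [-1.    -0.003  0.001] n [-0.001  0.002 -1.   ] xs [ 0.003 -1.    -0.002]
```

View pics/w8.png

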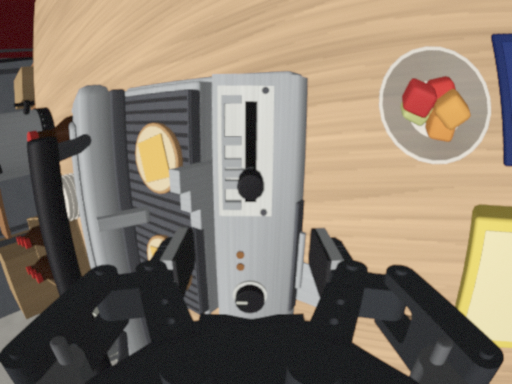

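View pics/w8z.png

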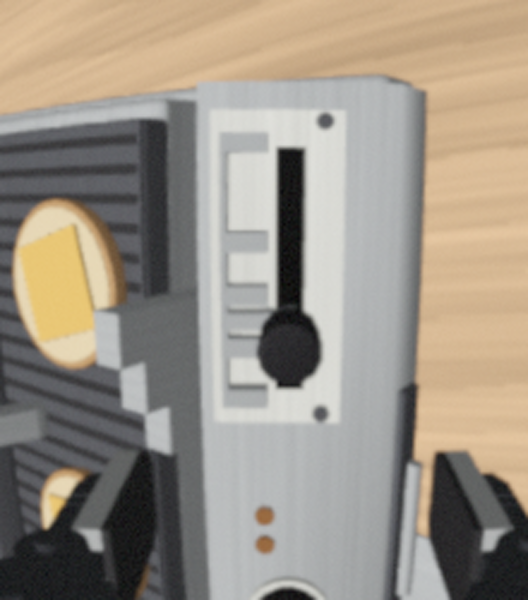

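Run:
```python
from h import *
Z=lambda x,y:((x+.5)/2.4-.5+130,(y+.5)/2.4-.5+40)
def fc(p): d=p-M;return np.round(1000*np.array([d@xs,d@ey,d@n]),1)
for nm,p,h in [('kcap',(289,345),.068),('kcap lifted11',(289,345),.079),('t32',(245,241),.011),('t56',(245,293),.011),('t80',(245,346),.011),('t104',(245,396),.011),('stem',(290,312),.02)]:
    print(nm,fc(onplane(fray('w8',Z(*p)),M+h*n,n)))
```

```text
kcap [ -0.5 -59.3  68. ]
kcap lifted11 [ -0.5 -62.2  79. ]
t32 [ 18.9 -91.5  11. ]
t56 [ 19.1 -68.2  11. ]
t80 [ 19.4 -43.9  11. ]
t104 [ 19.8 -20.1  11. ]
stem [ -0.9 -61.5  20. ]
```

```bash
cat >> h.py <<'E'
Rd=R.from_matrix(np.array([-ey,-ex,-ez]).T)
E
python3 - <<'E'
from h import *
plan(np.array([.605,.21,.37]),Rd,7)
E
```

```text
t 7.775 dist 0.15978011600031147 ang 34.97197831731414 rows 7
[-0.004, -0.0112, -0.0195] [-5.0, -0.01, 0.02]
[-0.004, -0.0094, -0.0204] [-5.0, -0.01, 0.02]
[-0.004, -0.0076, -0.0211] [-5.0, -0.01, 0.02]
[-0.004, -0.0058, -0.0217] [-5.0, -0.01, 0.02]
[-0.004, -0.0038, -0.0221] [-5.0, -0.01, 0.02]
[-0.004, -0.0019, -0.0224] [-5.0, -0.01, 0.02]
[-0.004, 0.0001, -0.0225] [-5.0, -0.01, 0.02]
```

>>> arm_command --increments '[[[-0.004,-0.011,-0.02],[-5,0,0],0.4],[[-0.004,-0.009,-0.02],[-5,0,0],0.0],[[-0.004,-0.008,-0.021],[-5,0,0],0.0],[[-0.004,-0.006,-0.022],[-5,0,0],0.0],[[-0.004,-0.004,-0.022],[-5,0,0],0.0],[[-0.004,-0.002,-0.022],[-5,0,0],0.0],[[-0.004,0,-0.022],[-5,0,0],0.0],[[0,0,0],[0,0,0],0.0]]'

```text
time_s: 8.78
position: [0.6045, 0.203, 0.3655]
tcp_rot: [-0.264, -3.122, -0.017]
contact_force: [-0.8, 0.4, -0.5]
opening: 0.002
```

Run:
```python
from h import *
o=status.get_obs();print(o['position'],o['joint_positions'].round(2))
plan(np.array([.6156,.0918,.33]),Rd,4)
snap('wrist','w9');snap('top','t9')
im=cv2.imread('pics/t9.png')[80:250,210:380];cv2.imwrite('pics/t9z.png',cv2.resize(im,None,fx=3.5,fy=3.5,interpolation=2))
```

```text
[0.60451453 0.20300319 0.36549766] [-0.47  0.36  0.14  1.4  -0.06  1.39  1.08]
t 8.775 dist 0.11725664850494687 ang 0.8266100209255794 rows 4
[-0.0075, -0.027, 0.0085] [0.15, -0.13, -0.07]
[-0.0074, -0.027, 0.0086] [0.15, -0.13, -0.07]
[-0.0074, -0.027, 0.0087] [0.15, -0.13, -0.07]
[-0.0073, -0.027, 0.0088] [0.15, -0.13, -0.07]
```

View pics/w9.png

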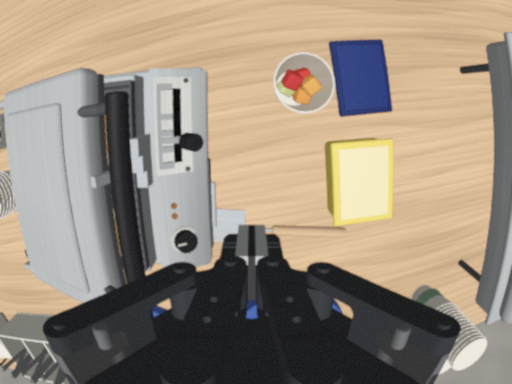

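View pics/t9z.png

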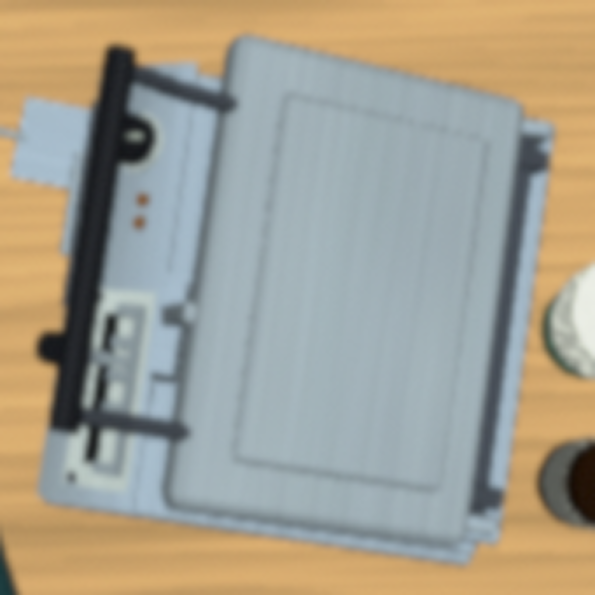

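Run:
```python
from h import *
def fc(p): d=p-M;return np.round(1000*np.array([d@xs,d@ey,d@n]),1)
im=np.load('pics/side0.npz')['im']
a=tri([ray('side0',S(30,112)),ray('top0',Tp(119,49))]);b=tri([ray('side0',S(672,172)),ray('top0',Tp(66,428))])
print(a,b,np.linalg.norm(a[0]-b[0]))
im=cv2.imread('pics/w9.png')[60:220,90:290];cv2.imwrite('pics/w9z.png',cv2.resize(im,None,fx=4,fy=3.75,interpolation=2))
```

```text
(array([0.73263486, 0.07242392, 0.28350336]), np.float64(0.0012702631903149623)) (array([0.50233595, 0.10987685, 0.2870027 ]), np.float64(0.0025985404404842887)) 0.2333507195826171
```

View pics/w9z.png

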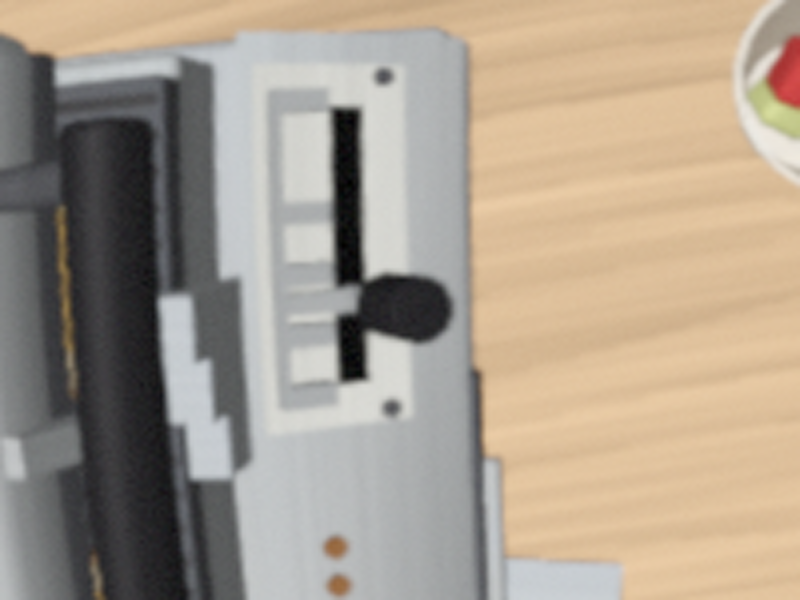

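Run:
```python
from h import *
def fc(p): d=p-M;return np.round(1000*np.array([d@xs,d@ey,d@n]),1)
Z8=lambda x,y:((x+.5)/2.4-.5+130,(y+.5)/2.4-.5+40)
Z9=lambda x,y:((x+.5)/4-.5+90,(y+.5)/3.75-.5+60)
k,e=tri([fray('w8',Z8(289,345)),fray('w9',Z9(418,308))]);print(fc(k),e)
# knob end edges on plane along axis (symmetry plane through axis): lower end px 360, cap far edge 450
N=ey
for p in [(360,300),(418,308),(450,310)]: print(fc(onplane(fray('w9',Z9(*p)),M-.058*ey,N)), )
```

```text
[ -0.8 -56.9  62.9] 0.001088171286930411
[  9.6 -58.   38.5]
[  7.6 -58.   82.3]
[  3.1 -58.   96.1]
```

>>> arm_command --increments '[[[-0.007,-0.027,0.008],[0.1,-0.1,0],0.0],[[-0.007,-0.027,0.008],[0.1,-0.1,0],0.0],[[-0.008,-0.027,0.008],[0.2,-0.1,-0.1],0.0],[[-0.008,-0.025,0.008],[0.2,-0.1,-0.1],0.0],[[0,0,0],[0,0,0],0.0]]'

```text
time_s: 9.5
position: [0.6125, 0.0954, 0.3211]
tcp_rot: [-0.243, -3.115, 0.019]
contact_force: [-0.4, 0.8, 0.7]
opening: -0.003
```

Run:
```python
from h import *
o=status.get_obs();print(o['position'])
plan(np.array([.6175,.0911,.30]),Rd,2)
snap('wrist','w10')
```

```text
[0.61245207 0.09542413 0.32111889]
t 9.5 dist 0.022140169172224177 ang 1.318818512542431 rows 2
[-0.003, -0.0016, 0.0105] [-0.39, -0.47, 0.24]
[-0.0029, -0.0017, 0.0105] [-0.39, -0.47, 0.24]
```

View pics/w10.png

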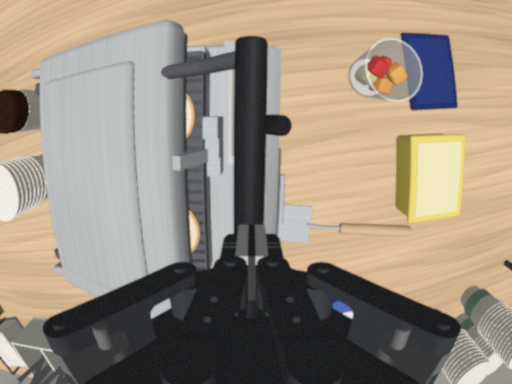

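>>> arm_command --increments '[[[-0.002,-0.002,0.008],[-0.4,-0.4,0.2],0.0],[[-0.002,-0.001,0.008],[-0.4,-0.4,0.2],0.0],[[0,0,0.006],[0,0,0],0.0],[[0,0,0],[0,0,0],0.0]]'

```text
time_s: 10.05
position: [0.615, 0.096, 0.2964]
tcp_rot: [-0.247, -3.128, -0.003]
contact_force: [0.1, 0.2, 1.1]
opening: -0.001
```

Run:
```python
from h import *
o=status.get_obs();print(o['position'],o['contact_force'])
```

```text
[0.61503052 0.09603856 0.29639425] [0.07266963 0.24656298 1.14108229]
```

>>> arm_command --increments '[[[0,-0.002,0.006],[0,0,0],0.0],[[0,0.001,0.006],[0,0,0],0.0],[[0,0.003,0.006],[0,0,0],0.0],[[0,0.002,0.006],[0,0,0],0.0],[[0,0.002,0.006],[0,0,0],0.0],[[0,0.002,0.006],[0,0,0],0.0],[[0,0,0],[0,0,0],0.0]]'

```text
time_s: 10.92
position: [0.6166, 0.1057, 0.2584]
tcp_rot: [-0.245, -3.13, -0.004]
contact_force: [-1.4, 0.3, -0.4]
opening: 0.003
```

Run:
```python
from h import *
o=status.get_obs();print(o['position'],o['contact_force'])
phi=np.arcsin((o['position'][2]-.010-.1347)/.310);b=bar-(.310*np.cos(phi)-.271)*ex;print('lid',phi-.1455,'bar rel TCP (tool y)',(b-o['position'])@-ex)
snap('wrist','w11')
```

```text
[0.61658834 0.10566423 0.25840628] [-1.41068317  0.27995049 -0.42779467]
lid 0.23006094956500464 bar rel TCP (tool y) 0.003554138969124767
```

View pics/w11.png

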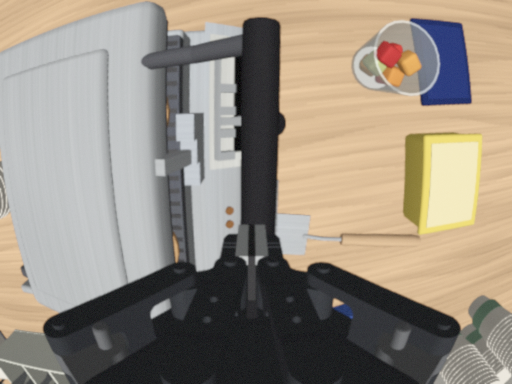

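>>> arm_command --increments '[[[0,0.004,0.004],[0,0,0],0.0],[[0,0.003,0.005],[0,0,0],0.0],[[0,0.002,0.005],[0,0,0],0.0],[[0,0.001,0.004],[0,0,0],0.0],[[0,0,0],[0,0,0],0.0]]'

```text
time_s: 11.6
position: [0.6184, 0.1157, 0.2395]
tcp_rot: [-0.246, -3.13, -0.003]
contact_force: [-0.3, -0.6, 0.7]
opening: -0.002
```

```bash
cat > l.py <<'E'
from h import *
o=status.get_obs();print(o['time_s'],o['position'],o['contact_force'])
phi=np.arcsin((o['position'][2]-.010-.1347)/.310);b=bar-(.310*np.cos(phi)-.271)*ex;print('lid',phi-.1455,'bar rel TCP (tool y)',(b-o['position'])@-ex)
E
python3 l.py
```

```text
11.6 [0.61839023 0.11568026 0.23953924] [-0.25867477 -0.61890982  0.66454061]
lid 0.16541828169087072 bar rel TCP (tool y) 0.00012112844623071705
```

>>> arm_command --increments '[[[0,0.001,0.003],[0,0,0],0.0],[[0,0.001,0.003],[0,0,0],0.0],[[0,0,0],[0,0,0],0.0]]'

```text
time_s: 11.98
position: [0.6187, 0.1178, 0.2333]
tcp_rot: [-0.247, -3.13, -0.004]
contact_force: [-0.7, -0.2, -0.2]
opening: -0.003
```

```bash
python3 l.py
```

```text
11.975 [0.6187491  0.11775796 0.23328413] [-0.69984674 -0.23045029 -0.20636354]
lid 0.14429444557385343 bar rel TCP (tool y) -4.991325696574679e-05
```

>>> arm_command --increments '[[[0,0.001,0.002],[0,0,0],0.0],[[0,0,0.002],[0,0,0],0.0]]'

```text
time_s: 12.22
position: [0.6192, 0.1183, 0.2312]
tcp_rot: [-0.248, -3.131, -0.004]
contact_force: [-12.7, -0.7, 29.2]
opening: 0.001
```

```bash
python3 l.py
```

```text
12.225 [0.61922531 0.11832748 0.2311942 ] [-12.71280695  -0.67112199  29.22952187]
lid 0.13726670551712958 bar rel TCP (tool y) -7.436096571237414e-05
```

Firm contact at the expected height (0.231 ≈ 0.222+0.010): it is on the stop. Back off.

>>> arm_command --increments '[[[0,0,-0.004],[0,0,0],0.0],[[0,0,-0.015],[0,0,0],0.0],[[0,0,-0.03],[0,0,0],0.0],[[0,0.01,-0.04],[0,0,0],0.0],[[0,0.03,-0.03],[0,0,0],0.0],[[0,0.05,0],[0,0,0],0.0],[[0,0.05,0],[0,0,0],0.0],[[0,0.05,0],[0,0,0],0.0],[[0,0,0],[0,0,0],0.0]]'

```text
time_s: 13.35
position: [0.6501, 0.3103, 0.3614]
tcp_rot: [0.252, 3.128, 0.007]
contact_force: [0.6, -0.5, -0.5]
opening: -0.001
```

Run:
```python
from h import *
print(status.get_obs()['position'],status.get_obs()['contact_force'])
for a in ['side','top','wrist']: snap(a,a+'9')
im=cv2.imread('pics/top9.png')[80:250,210:380];cv2.imwrite('pics/tz9.png',cv2.resize(im,None,fx=3.5,fy=3.5,interpolation=2))
im=cv2.imread('pics/side9.png')[165:245,175:315];cv2.imwrite('pics/sz9.png',cv2.resize(im,None,fx=5.7,fy=5.7,interpolation=2))
```

```text
[0.6500732  0.31030452 0.36140223] [ 0.61156532 -0.47525077 -0.49013035]
```

View pics/tz9.png

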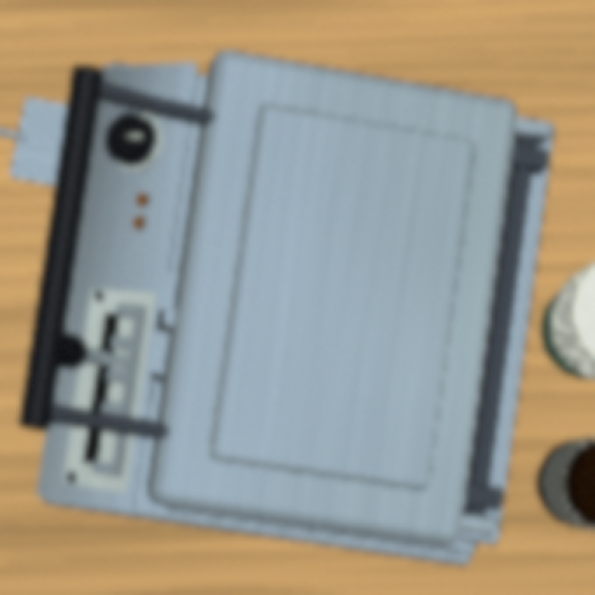

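View pics/sz9.png

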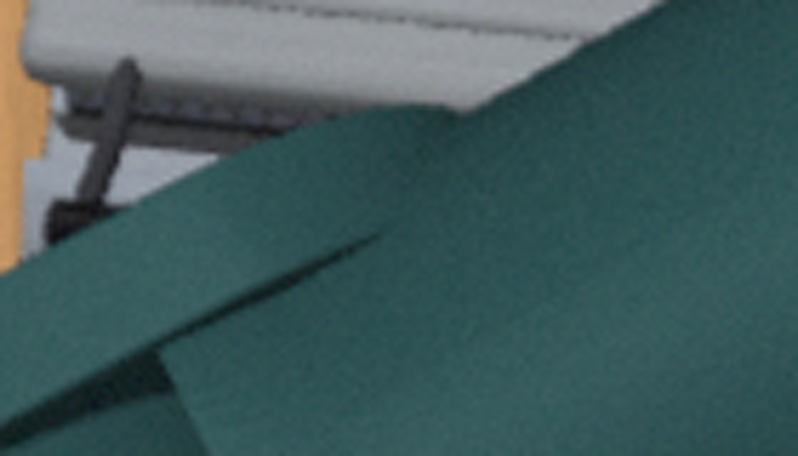

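View pics/wrist9.png

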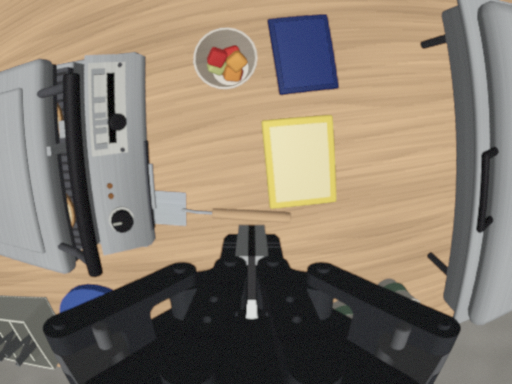

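View pics/top9.png

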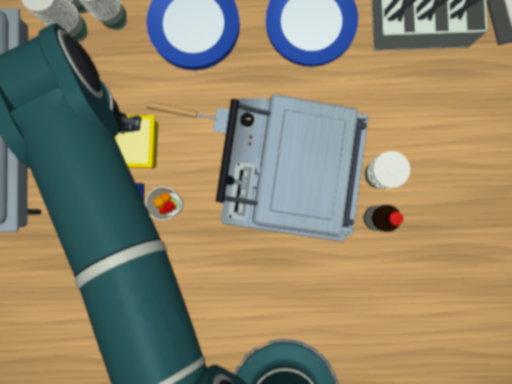

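Run:
```python
from h import *
for t,w in [((87,70),(95,274)),((35,424),(71,73))]:
    p,e=tri([ray('top9',Tp(*t)),fray('wrist9',w)]);print(p,e,'lid',np.arcsin((p[2]-.1347)/.31)-.1455)
# x-only: bar mid from top ray at z .222 vs model
p=onplane(ray('top9',Tp(61,247)),np.array([0,0,.222]),ez);print((bar-p)@ex+.271, .31*np.cos(.2855))
```

```text
[0.73750628 0.09656521 0.22382056] 0.00031856301252402897 lid 0.14610067051941653
[0.5076586  0.13576532 0.22228088] 0.002487714372474281 lid 0.14091905195536306
0.29594108432891486 0.2974514957337711
```

Handle at about 223 mm (lid ≈ 0.14 rad), the lever is in the middle notch, and the other things are unmoved. Handing in.

```bash
python3 -c "
from bench import ticket
print(ticket.sign_off())"
```

```text
the job is handed in; nothing more can be done
None
```

I moved the stop lever to the middle notch, brought the lid down to rest on the stop, and handed the job in at about 13.5 s of the 48 s. No verdict came back.

- **Lever:** I gripped the knob along its axis, lifted it about 14 mm, slid it about 60 mm and lowered it into the middle notch. I let go with the lid still up. The pictures show the fin between the two teeth of the middle notch, with slide estimates of about 0.065 to 0.067 m. The two-view check put the knob's cap about 63 mm out from the console face. Home should give 68 mm, so it is not sitting up on a tooth, but this check is only good to about 5 mm and does not prove lift under 3 mm.
- **Lid:** I pushed it down by the middle of the handle with closed fingers, at under 0.3 rad/s as planned. It met firm resistance at the expected height, with a brief force of about 29 N upwards and 13 N sideways. After I backed off, the handle measured about 222 to 224 mm, a lid angle of about 0.14 rad.
- **Muffins and other things:** By eye in the last pictures the fruit cup, tub, tub lid, turner, paper cups and syrup are where they were. I did not measure any shifts. I also did not look at the muffins closely once the lid was down; that they are untouched rests on the stop angle.

The one disagreement was a first reading of the handle's right end that had merged with the knob. I corrected it before pushing.

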